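# Rack the microscope eyepieces by height

### The job

Put the four loose microscope eyepieces back on the rack in order of height: one standing upright on the middle of each white mark, the tallest next to the blue disc and the shortest at the far end. They are glass optics, so set them down rather than dropping them, do not tip them over, and leave the specimen dish where it is.

Things in the scene. Friction and masses are not known exactly. Their poses are not given: they have to be found in the camera images.
- eyepiece_red: loose microscope eyepiece with a red top rim: upright black cylinder 36 mm in diameter (grip it anywhere along its side) and 36 mm tall, with a dark blue glass in the top face; about 0.1 kg, stands free on the table at the start. Origin: centre of its underside; z is up along its axis.
- eyepiece_yellow: loose microscope eyepiece with a yellow top rim: upright black cylinder 36 mm in diameter (grip it anywhere along its side) and 50 mm tall, with a dark blue glass in the top face; about 0.1 kg, stands free on the table at the start. Origin: centre of its underside; z is up along its axis.
- eyepiece_green: loose microscope eyepiece with a green top rim: upright black cylinder 36 mm in diameter (grip it anywhere along its side) and 64 mm tall, with a dark blue glass in the top face; about 0.1 kg, stands free on the table at the start. Origin: centre of its underside; z is up along its axis.
- eyepiece_white: loose microscope eyepiece with a white top rim: upright black cylinder 36 mm in diameter (grip it anywhere along its side) and 78 mm tall, with a dark blue glass in the top face; about 0.1 kg, stands free on the table at the start. Origin: centre of its underside; z is up along its axis.
- mark_a: flat round white mark, 52 mm across, number 1 of four from the right-hand (-y) end of a straight row, 70 mm apart, on a fixed dark rack plate (90 mm across, 380 mm along the row, 10 mm thick, centred on the row). Origin: its centre on the rack's top face, 10 mm above the table; z up, y along the row to the left-hand end, x across the row.
- mark_b: flat round white mark, 52 mm across, number 2 of four from the right-hand (-y) end of a straight row, 70 mm apart, on a fixed dark rack plate (90 mm across, 380 mm along the row, 10 mm thick, centred on the row). Origin: its centre on the rack's top face, 10 mm above the table; z up, y along the row to the left-hand end, x across the row.
- mark_c: flat round white mark, 52 mm across, number 3 of four from the right-hand (-y) end of a straight row, 70 mm apart, on a fixed dark rack plate (90 mm across, 380 mm along the row, 10 mm thick, centred on the row). Origin: its centre on the rack's top face, 10 mm above the table; z up, y along the row to the left-hand end, x across the row.
- mark_d: flat round white mark, 52 mm across, number 4 of four from the right-hand (-y) end of a straight row, 70 mm apart, on a fixed dark rack plate (90 mm across, 380 mm along the row, 10 mm thick, centred on the row). Origin: its centre on the rack's top face, 10 mm above the table; z up, y along the row to the left-hand end, x across the row.
- blue_puck: fixed deep-blue disc, 42 mm in diameter, 12 mm high, on one end of the rack, in line with the row and 55 mm beyond the centre of the end mark (mark_a or mark_d, it changes from start to start); a grey disc of the same size sits at the other end. Origin: centre of its underside, on the rack's top face.
- dish: loose covered specimen dish, pale clear rim with a brownish middle, 80 mm in diameter, 14 mm high, on the table among the eyepieces; to be left alone. Origin: centre of its underside. (Also fixed, outside the work area: an olive-grey balance 45 mm high at the right, a green slide box 34 mm high at the left.)
Mind the look-alikes: they are no part of the job. What is shaped like the eyepiece_red but turquoise is not meant.

How it is judged:
By the outcome, as a careful person would: the job done as asked, in the order asked, and still so for the second after the job is handed in, with the robot touching nothing.
It also fails if it takes over 96 s, if anything falls off the work surface, if the arm or the gripper's body presses on something with over 40 N, if the wrist force passes 120 N, or if a joint passes its speed limit or range.

### The arm

A 6-joint arm with a two-finger parallel gripper is mounted at the origin on the work surface. World frame = base frame: x ahead of the robot, y to its left, z up, the work surface at z = 0. Lengths are in m, angles in rad, forces in N, time in s.
With the tool pointing down it reaches from about 0.25 to 0.725 m from the base axis. Payload 4 kg.
Tool frame: the origin (TCP) lies midway between the tips of the shut fingers; the grasp point (between the pads) lies 19 mm behind it; z points along the fingers, y is the line along which they close (so a half turn about z gives the same grasp; the last joint's range is limited). The gripper opens to 85 mm and grips with 20 to 120 N. Pads are 22 mm wide; open, the fingers measure 114 mm over their backs; the gripper's body (76 mm by 85 mm) begins 54 mm behind the grasp point. The pads swing forward as they close: fully open they stand 13 mm farther back than shut.
Start: joints at [1.239, 0.241, 0.005, 1.335, 0, 1.571], TCP at [0.163, 0.473, 0.231] pointing down, gripper open.
Joint ranges: [-2.72, 2.72], [-1.05, 1.87], [-1.09, 1.28], [-1.99, 2.15], [-1.42, 1.44], [-3.14, 3.14]. Speed limits (rad/s): [2.79, 2.79, 3.14, 3.14, 3.14, 3.14].

### API

Orientations are given as a unit quaternion [x, y, z, w].
In Python, from workcell import get_obs, camera, job_done, silhouettes gives the robot as it stands. The module is installed in compiled form; this text tells all that it offers.
- The arm moves only by the tool drive_tool, never from a script. Its argument "increments" is a list of rows, each a list of 3 entries, a list of its own where there are three numbers: the shift along the world's x, y, z in mm, then the turn, a rotation vector about the world's x, y, z in degrees, then the opening, from 0 (shut) to 1 (fully open). A call has 1 to 8 rows; each row shifts and turns the commanded pose from where the row before left it; what a row does not reach is not made up. A row lasts 1/12 s, in which the tool goes at most 41.7 mm and 7.16 degrees, less where a joint would pass 70% of its speed; a pose out of reach is approached as far as the arm can. A call is refused whole if a number of a shift passes 41.7 or a number of a turn 7.16, either way. A call with a gripper value outside its range is refused whole. The fingers move at their own pace and stop on an object; the grip force is fixed at half the most. Time passes only in rows, so rows that do not move let the fingers close. It gives the time, the measured TCP pose, the force, the opening and the grip force at its end, in the units of the state.
- get_obs(): the state, without advancing time (a new reading comes with each control period).
- camera(name): name is "scene" or "top" or "wrist"; returns a dict with "image" (420x560x3 uint8, red, green, blue), "K" (3x3 intrinsics, pixels), "view" (4x4, takes a point from world to camera coordinates). Camera axes: x right, y down, z forward; pixel columns grow to the right and rows downward; lengths in m; the calibration is good to about 2 mm. The wrist camera is an equidistant fisheye: a pixel r from the principal point sees the ray r / f radians off the axis. A picture is of the moment at which its call begins. There is no depth.
- job_done(): hands the job in; it is judged then, once.
Trained networks look in a picture, given as the dict that the camera call returned (one of the last four; its "shot" number tells which), for a name from the list of things; names that differ only in an ending like _2 or _b are one class to them, and where a whole thing is asked for, a point or a joint stands for the part that bears it (a point fixed in the world has none). Each returns a list of dicts, best first, with "conf" (0 to 1); they miss things now and then, are a little off and sometimes report something else, mostly with a low value. They report only what shows in the picture. A call takes as long as a camera call. They do not tell look-alikes from the thing itself.
- silhouettes(query, picture): "region" (420x560 bool, what is visible of it) and "bbox" ([left, top, right, bottom] in pixels, round what is visible of it).
The state is a dict: "clock": time; "joint_pos": joint angles; "joint_vel": joint speeds; "tau": joint torques, N m; "eef_pos": TCP position; "tool_rot": TCP orientation; "ft_force": force on the tool from outside, world axes, zero at the start; "ft_torque": the same for the moment, N m; "grip_width": finger opening in m; "grasp_force": force on a finger pad.
Only numpy, scipy, OpenCV 4.12 (cv2) and the standard library are available. Lean on these libraries where they do the work, as an engineer would, in place of code of your own. Each camera call takes 0.05 s, during which the arm holds its last target. There are 200 camera calls.

## Working session

There is one attempt and no reset: what is moved stays moved. The work goes in short steps, Python scripts to look and compute and a tool call to move; the robot and the scene stay as the last step left them, time stands still between calls to the robot, and variables do not carry over. Pictures are saved under pics/ and viewed, at most 14 in all, crops included, and the job is handed in when it is done.

Besides the shell and the picture viewer there is one more tool, called after ">>>" in YAML: its name, and indented under it one key for each argument. drive_tool: Moves the arm, as the interface text tells. Its arguments: {"type":"object","properties":{"increments":{"type":"array"}},"required":["increments"]}

```bash
mkdir -p pics; cat > h.py <<'E'
import numpy as np, cv2
from workcell import *
def save(c,n): cv2.imwrite('pics/'+n,c['image'][...,::-1])
def ray(c,u,v,z):
    V=np.array(c['view']);R=V[:3,:3];t=V[:3,3];o=-R.T@t
    d=R.T@np.linalg.inv(c['K'])@np.array([u,v,1.]); return o+d*(z-o[2])/d[2]
def proj(c,p):
    V=np.array(c['view']);q=c['K']@(V[:3,:3]@np.array(p)+V[:3,3]);return q[:2]/q[2]
E
python3 - <<'E'
from h import *
o=get_obs();print(o)
t=camera('top');s=camera('scene');save(t,'t1.png');save(s,'s1.png')
H=dict(eyepiece_red=.036,eyepiece_yellow=.05,eyepiece_green=.064,eyepiece_white=.078,mark_a=.01,blue_puck=.022,dish=.014)
for n,h in H.items():
  for nm,c in(('top',t),('scene',s)):
    for r in silhouettes(n,c):
      b=r['bbox'];m=np.argwhere(r['region']).mean(0)[::-1]
      print(n,nm,round(r['conf'],2),np.round(b),m.round(1),ray(c,*m,h if nm=='top' else h/2).round(3)[:2])
print(np.linalg.inv(t['view'])[:3,3],np.linalg.inv(s['view'])[:3,3])
E
```

```text
{'clock': 0.0, 'joint_pos': array([ 1.23903084e+00,  2.41429379e-01,  3.75563559e-03,  1.33520474e+00,
       -1.90256998e-05,  1.57077799e+00]), 'joint_vel': array([-8.18471947e-06, -2.58349316e-04,  3.67146226e-04, -3.74573166e-04,
        8.92793346e-04, -4.32826315e-05]), 'tau': array([ 1.17361236e-03, -3.72315574e+01,  2.52409726e+01,  1.68956205e-02,
        6.36055825e-05,  2.58611351e-06]), 'eef_pos': array([0.16266016, 0.47214711, 0.23041675]), 'tool_rot': array([ 1.65113879e-01,  9.86273959e-01, -1.02835745e-03, -1.62533291e-04]), 'ft_force': array([0.41788915, 0.08448297, 0.13516243]), 'ft_torque': array([-0.01454919,  0.02314864, -0.04799352]), 'grasp_force': 0.0, 'grip_width': 0.08541927658555762}
eyepiece_red top 0.76 [275. 296. 294. 316.] [282.6 304.5] [0.34  0.002]
eyepiece_red top 0.69 [280. 246. 295. 264.] [285.9 256.3] [ 0.429 -0.005]
eyepiece_red scene 0.53 [266. 186. 279. 209.] [274. 199.] [ 0.43  -0.004]
eyepiece_red scene 0.5 [275. 167. 286. 187.] [279.5 177.7] [0.337 0.003]
eyepiece_yellow top 0.97 [111. 233. 141. 254.] [126.  243.5] [0.453 0.297]
eyepiece_yel
[... 908 characters left out ...]
.629 0.113]
mark_a scene 0.65 [241. 255. 268. 271.] [253.5 263.6] [ 0.634 -0.028]
mark_a scene 0.27 [266. 186. 284. 210.] [274.  198.9] [ 0.412 -0.005]
blue_puck top 0.89 [190. 152. 210. 171.] [201.7 158.3] [0.63  0.165]
blue_puck scene 0.83 [340. 260. 363. 272.] [351.3 264.7] [0.627 0.168]
blue_puck scene 0.32 [401. 196. 419. 224.] [407.8 209.7] [0.436 0.314]
dish top 0.56 [407. 225. 455. 268.] [430.5 247.2] [ 0.447 -0.289]
dish scene 0.77 [141. 188. 175. 214.] [156.3 201.4] [ 0.449 -0.29 ]
dish scene 0.54 [240. 255. 267. 272.] [253.8 264.1] [ 0.637 -0.027]
dish scene 0.32 [330. 187. 351. 224.] [338.1 203.2] [0.419 0.151]
[0.38111929 0.00379373 0.76692719] [1.18967772 0.06136734 0.58769523]
```

```bash
python3 - <<'E'
import cv2
t=cv2.imread('pics/t1.png');s=cv2.imread('pics/s1.png')
cv2.imwrite('pics/t1c.png',cv2.resize(t[130:330,90:490],None,fx=2,fy=2,interpolation=cv2.INTER_CUBIC))
cv2.imwrite('pics/s1c.png',cv2.resize(s[150:290,130:430],(800,373),interpolation=cv2.INTER_CUBIC))
E
```

```text
(no output)
```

View pics/t1c.png

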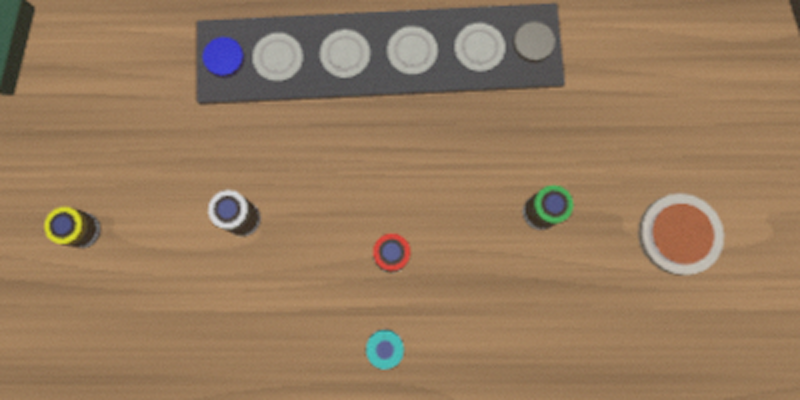

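View pics/s1c.png

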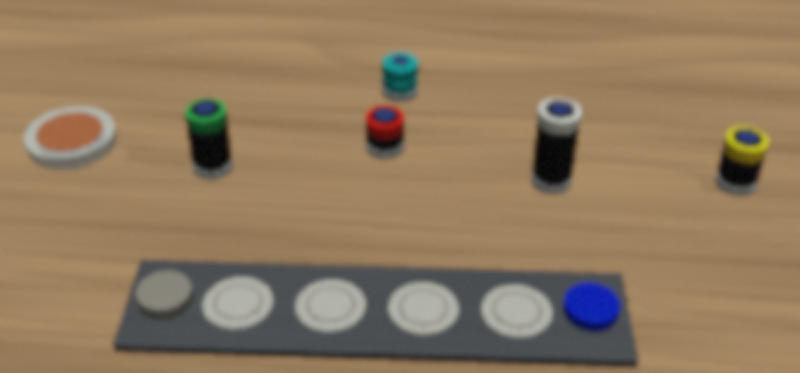

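The candidates for red, in top-image pixels, are the red rim at (286,256) and the turquoise look-alike at (283,304), so I choose (286,256). White is at (204,235), green at (367,232) and yellow at (122,243). The blue disc is at (202,158), the +y end, so from mark_d to mark_a the order is white, green, yellow, red. Next I refine the positions and make a close crop of the red one.

```bash
cat > m.py <<'E'
from h import *
from scipy.optimize import least_squares
H=dict(red=.036,yellow=.05,green=.064,white=.078)
def glass(c,guess):
    im=c['image'].astype(int);u,v=np.round(proj(c,guess)).astype(int)
    w=11;p=im[v-w:v+w+1,u-w:u+w+1];m=((p[...,2]-p[...,0])>25)&(p[...,2]-p[...,1]>15)
    y,x=np.nonzero(m); 
    return np.array([x.mean()+u-w,y.mean()+v-w]) if len(x)>4 else None
def locate(name,pics,g):
    h=H[name];P=[(c,glass(c,[*g,h])) for c in pics];P=[(c,q) for c,q in P if q is not None]
    for c,q in P: print(name,ray(c,*q,h).round(4)[:2],end=' ')
    print()
E
python3 - <<'E'
from m import *
t=camera('top');s=camera('scene')
g=dict(red=(.428,-.005),yellow=(.453,.304),green=(.468,-.154),white=(.463,.143))
for k in g: locate(k,[t,s],g[k])
for c in(t,s):
  for n,z in(('mark_a',.01),('blue_puck',.022)):
    for r in silhouettes(n,c):
      if r['conf']<.4: continue
      q=np.array(r['bbox']);x,y=(q[0]+q[2])/2,(q[1]+q[3])/2
      g=cv2.cvtColor(c['image'],cv2.COLOR_RGB2GRAY) if n[0]=='m' else c['image'][...,2].astype(int)-c['image'][...,0]
      a,b=int(q[1])-4,int(q[0])-4;p=g[a:int(q[3])+5,b:int(q[2])+5]
      m=(p>140 if n[0]=='m' else p>60).astype(np.uint8)
      k,L,S,C=cv2.connectedComponentsWithStats(m);i=1+S[1:,4].argmax()
      print(n,S[i,4],ray(c,C[i][0]+b,C[i][1]+a,z).round(4)[:2])
cv2.imwrite('pics/red.png',cv2.resize(s['image'][160:215,250:305,::-1],(400,400)))
E
```

```text
red [ 0.4306 -0.0038] red [ 0.4302 -0.0043] 
yellow [0.4562 0.3075] yellow [0.4549 0.3074] 
green [ 0.4727 -0.1548] green [ 0.4716 -0.1548] 
white [0.4672 0.1459] white [0.466  0.1459] 
mark_a 463 [0.6374 0.0427]
mark_a 465 [ 0.6436 -0.0972]
mark_a 459 [0.6343 0.1126]
mark_a 465 [ 0.6406 -0.0274]
blue_puck 306 [0.6315 0.1672]Traceback (most recent call last):
  File "<stdin>", line 13, in <module>
ValueError: attempt to get argmax of an empty sequence
```

```bash
python3 -c "
import cv2
s=cv2.imread('pics/s1.png');cv2.imwrite('pics/red.png',cv2.resize(s[160:215,250:305],(400,400)))"
```

```text
(no output)
```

View pics/red.png

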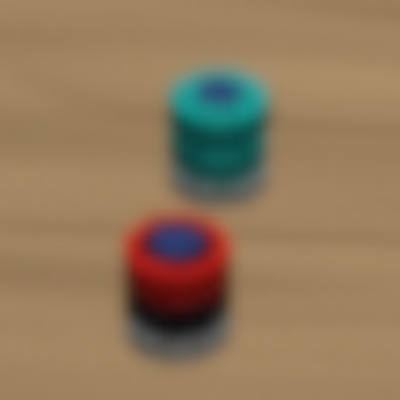

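>>> drive_tool:
  increments:
    - [[30,-24,0],[0,0,-7],1]
    - [[30,-24,0],[0,0,-7],1]
    - [[30,-24,0],[0,0,-7],1]
    - [[30,-24,0],[0,0,-7],1]
    - [[30,-24,0],[0,0,-7],1]
    - [[30,-24,0],[0,0,-7],1]
    - [[30,-24,0],[0,0,-7],1]
    - [[30,-24,0],[0,0,-7],1]

```text
clock: 1.67
eef_pos: [0.4041, 0.2793, 0.2315]
tool_rot: [0.611, 0.791, 0.0, 0.0]
ft_force: [0.7, 1.0, -0.0]
grip_width: 0.085
grasp_force: 0.0
```

The crop confirms it: the red one, at scene pixel (274,199), has a black body with a red rim, and the fully turquoise look-alike stands behind it. White goes first.

>>> drive_tool:
  increments:
    - [[15.5,-33,-20],[0,0,-6.5],1]
    - [[15.5,-33,-20],[0,0,-6],1]
    - [[15.5,-33,-20],[0,0,0],1]
    - [[15.5,-34,-20],[0,0,0],1]
    - [[0,0,0],[0,0,0],1]
    - [[0,0,0],[0,0,0],1]

```text
clock: 2.17
eef_pos: [0.4642, 0.1462, 0.1503]
tool_rot: [0.693, 0.721, -0.001, -0.001]
ft_force: [-0.3, 0.7, 0.4]
grip_width: 0.0854
grasp_force: 0.0
```

>>> drive_tool:
  increments:
    - [[2,0,-30],[0,0,0],1]
    - [[0,0,-30],[0,0,0],1]
    - [[0,0,-30],[0,0,0],1]
    - [[0,0,-25],[0,0,0],1]
    - [[0,0,-10],[0,0,0],1]
    - [[0,0,0],[0,0,0],1]
    - [[0,0,0],[0,0,0],0.3]
    - [[0,0,0],[0,0,0],0.1]

```text
clock: 2.83
eef_pos: [0.4682, 0.1494, 0.0285]
tool_rot: [0.691, 0.723, 0.002, 0.001]
ft_force: [-0.6, -1.6, 0.3]
grip_width: 0.0641
grasp_force: 0.0
```

>>> drive_tool:
  increments:
    - [[0,0,0],[0,0,0],0]
    - [[0,0,0],[0,0,0],0]
    - [[0,0,0],[0,0,0],0]
    - [[0,0,0],[0,0,0],0]

```text
clock: 3.17
eef_pos: [0.4679, 0.1489, 0.0284]
tool_rot: [0.692, 0.722, 0.002, 0.001]
ft_force: [-0.8, 0.8, 5.1]
grip_width: 0.0349
grasp_force: 59.3
```

>>> drive_tool:
  increments:
    - [[0,0,15],[0,0,0],0]
    - [[0,0,25],[0,0,0],0]
    - [[20,-4,10],[0,0,0],0]
    - [[30,-6,0],[0,0,0],0]
    - [[35,-7,0],[0,0,0],0]
    - [[35,-7,0],[0,0,0],0]
    - [[30,-6,0],[0,0,0],0]
    - [[16,-3,0],[0,0,0],0]

```text
clock: 3.83
eef_pos: [0.6364, 0.1142, 0.0773]
tool_rot: [0.692, 0.722, 0.001, 0.001]
ft_force: [0.5, 0.1, -0.3]
grip_width: 0.0344
grasp_force: 60.1
```

>>> drive_tool:
  increments:
    - [[0,0,0],[0,0,0],0]
    - [[0,0,0],[0,0,0],0]
    - [[0,0,0],[0,0,0],0]

```text
clock: 4.08
eef_pos: [0.6312, 0.1153, 0.0764]
tool_rot: [0.692, 0.722, -0.001, -0.001]
ft_force: [-0.9, 0.4, -1.8]
grip_width: 0.0346
grasp_force: 60.2
```

```bash
python3 - <<'E'
from m import *
t=camera('top');s=camera('scene');w=camera('wrist')
save(s,'s2.png');save(w,'w2.png')
o=get_obs();print(o['eef_pos'],o['ft_force'],o['tool_rot'],o['joint_pos'])
H['white']=.078+o['eef_pos'][2]-.0284
locate('white',[t,s],(.634,.1126))
a=np.hstack([cv2.resize(s['image'][150:290,220:420],(400,280)),cv2.resize(w['image'],(373,280))]);cv2.imwrite('pics/c2.png',a[...,::-1])
E
```

```text
[0.63129965 0.11571177 0.07684831] [ 0.20874617 -0.76093571 -0.92837403] [ 6.91274575e-01  7.22592019e-01 -3.61403845e-04 -3.25310688e-04] [1.81230250e-01 6.17150555e-01 1.72170493e-01 1.12678325e+00
 1.03446107e-04 1.70773335e+00]
```

View pics/c2.png

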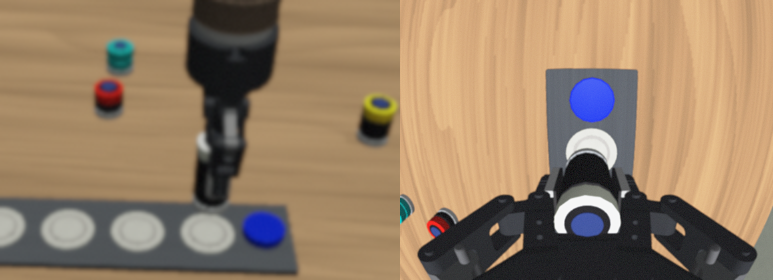

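White is held upright. The wrist view shows its glass and the mark behind it, so I compute the in-hand offset from the wrist fisheye.

```bash
cat >> m.py <<'E'
def wray(c,u,v,z):
    V=np.array(c['view']);R=V[:3,:3];o=-R.T@V[:3,3];K=np.array(c['K'])
    x=np.array([(u-K[0,2])/K[0,0],(v-K[1,2])/K[1,1]]);th=np.hypot(*x)
    d=R.T@np.array([*(x/th*np.sin(th)),np.cos(th)]);return o+d*(z-o[2])/d[2]
def inhand(z):
    c=camera('wrist');p=c['image'].astype(int);m=((p[...,2]-p[...,0])>25)&(p[...,2]-p[...,1]>15);m[:240]=0;m[:,:200]=0;m[:,380:]=0
    k,L,S,C=cv2.connectedComponentsWithStats(m.astype(np.uint8));i=1+S[1:,4].argmax()
    P=wray(c,*C[i],z);o=get_obs();print('px',C[i].round(1),'obj',P.round(4),'tcp',o['eef_pos'].round(4),'off',(P-o['eef_pos'])[:2].round(4));return P
E
python3 - <<'E'
from m import *
c=camera('wrist')
print(c['K'],np.linalg.inv(c['view'])[:3].round(3))
inhand(.078+get_obs()['eef_pos'][2]-.0284)
r=silhouettes('blue_puck',c)
for q in r[:2]:
  m=np.argwhere(q['region']).mean(0)[::-1];print(q['conf'],m,wray(c,*m,.022))
E
```

```text
[[325.1922621    0.         280.77320845]
 [  0.         325.1922621  210.97740629]
 [  0.           0.           1.        ]] [[ 0.999  0.042  0.012  0.629]
 [ 0.044 -0.961 -0.273  0.186]
 [-0.     0.274 -0.962  0.22 ]]
px [280.8 336.8] obj [0.6322 0.1129 0.1266] tcp [0.6318 0.1157 0.077 ] off [ 0.0004 -0.0028]
0.63 [287.78909817 149.57420091] [0.63372389 0.16869412 0.022     ]
```

>>> drive_tool:
  increments:
    - [[3,0,-10],[0,0,0],0]
    - [[0,0,-12],[0,0,0],0]
    - [[0,0,-8],[0,0,0],0]
    - [[0,0,0],[0,0,0],0]
    - [[0,0,0],[0,0,0],0]
    - [[0,0,0],[0,0,0],0]

```text
clock: 4.88
eef_pos: [0.6357, 0.1153, 0.0467]
tool_rot: [0.692, 0.722, 0.0, 0.0]
ft_force: [-0.4, 0.0, -0.8]
grip_width: 0.0348
grasp_force: 60.2
```

>>> drive_tool:
  increments:
    - [[0,0,-4],[0,0,0],0]
    - [[0,0,-2],[0,0,0],0]
    - [[0,0,-1],[0,0,0],0]
    - [[0,0,0],[0,0,0],0]
    - [[0,0,-1],[0,0,0],0]
    - [[0,0,0],[0,0,0],0]

```text
clock: 5.38
eef_pos: [0.6356, 0.1153, 0.0386]
tool_rot: [0.692, 0.722, -0.0, -0.0]
ft_force: [-0.3, 0.8, -0.7]
grip_width: 0.0348
grasp_force: 60.2
```

>>> drive_tool:
  increments:
    - [[0,0,-0.5],[0,0,0],0]
    - [[0,0,0],[0,0,0],0]
    - [[0,0,-0.5],[0,0,0],0]
    - [[0,0,0],[0,0,0],0]

```text
clock: 5.72
eef_pos: [0.6357, 0.1153, 0.0385]
tool_rot: [0.692, 0.722, 0.0, 0.0]
ft_force: [-2.3, -1.1, 4.6]
grip_width: 0.0346
grasp_force: 60.2
```

Contact at the expected height. Now release and rise.

>>> drive_tool:
  increments:
    - [[0,0,0],[0,0,0],0.5]
    - [[0,0,0],[0,0,0],0.8]
    - [[0,0,0],[0,0,0],0.8]
    - [[0,0,0],[0,0,0],0.8]
    - [[0,0,15],[0,0,0],0.8]
    - [[0,0,30],[0,0,0],0.8]
    - [[0,0,30],[0,0,0],0.8]
    - [[0,0,20],[0,0,0],0.8]

```text
clock: 6.38
eef_pos: [0.6366, 0.1155, 0.1353]
tool_rot: [0.692, 0.722, 0.001, 0.001]
ft_force: [0.9, 0.8, 1.9]
grip_width: 0.0685
grasp_force: 0.0
```

>>> drive_tool:
  increments:
    - [[-20.5,-34,0],[0,0,0],1]
    - [[-20.5,-34,0],[0,0,0],1]
    - [[-20.5,-34,0],[0,0,0],1]
    - [[-20.5,-34,0],[0,0,0],1]
    - [[-20.5,-34,0],[0,0,0],1]
    - [[-20.5,-34,0],[0,0,0],1]
    - [[-20.5,-34,0],[0,0,0],1]
    - [[-20.5,-32,-10],[0,0,0],1]

```text
clock: 7.05
eef_pos: [0.472, -0.1567, 0.1244]
tool_rot: [0.692, 0.722, 0.001, 0.002]
ft_force: [1.8, 0.0, -0.1]
grip_width: 0.0851
grasp_force: 0.0
```

>>> drive_tool:
  increments:
    - [[0,0,0],[0,0,0],1]
    - [[0,0,0],[0,0,0],1]
    - [[0,0,0],[0,0,0],1]

```text
clock: 7.3
eef_pos: [0.472, -0.1548, 0.1228]
tool_rot: [0.692, 0.722, 0.0, 0.0]
ft_force: [0.9, 0.3, 0.2]
grip_width: 0.0851
grasp_force: 0.0
```

```bash
python3 - <<'E'
from m import *
t=camera('top');s=camera('scene');save(s,'s3.png')
H['white']=.088
locate('white',[t,s],(.6345,.1126));locate('green',[t,s],(.472,-.1548))
print(get_obs()['eef_pos'],get_obs()['joint_pos'])
E
```

```text
white [0.6349 0.112 ] white [0.6338 0.1123] 
green [ 0.4725 -0.1549] green [ 0.4714 -0.1553] 
[ 0.47265446 -0.15391043  0.12290865] [-3.14978249e-01  3.09923359e-01 -1.96024872e-01  1.06388009e+00
  2.89424344e-04  1.21077982e+00]
```

White sits within 1 mm of mark_d. Now green.

>>> drive_tool:
  increments:
    - [[0,0,-25],[0,0,0],1]
    - [[0,0,-30],[0,0,0],1]
    - [[0,0,-30],[0,0,0],1]
    - [[0,0,-16],[0,0,0],1]
    - [[0,0,0],[0,0,0],1]
    - [[0,0,0],[0,0,0],1]
    - [[0,0,0],[0,0,0],0.2]
    - [[0,0,0],[0,0,0],0]

```text
clock: 8.07
eef_pos: [0.4735, -0.1547, 0.0233]
tool_rot: [0.691, 0.723, 0.001, 0.002]
ft_force: [0.0, -0.3, 0.7]
grip_width: 0.0638
grasp_force: 0.0
```

>>> drive_tool:
  increments:
    - [[0,0,0],[0,0,0],0]
    - [[0,0,0],[0,0,0],0]
    - [[0,0,0],[0,0,0],0]
    - [[0,0,0],[0,0,0],0]
    - [[0,0,0],[0,0,0],0]

```text
clock: 8.48
eef_pos: [0.4726, -0.155, 0.023]
tool_rot: [0.692, 0.722, 0.001, 0.001]
ft_force: [-0.6, 0.5, 6.0]
grip_width: 0.035
grasp_force: 59.4
```

>>> drive_tool:
  increments:
    - [[0,0,15],[0,0,0],0]
    - [[10,10,25],[0,0,0],0]
    - [[25,28,10],[0,0,0],0]
    - [[30,35,0],[0,0,0],0]
    - [[30,35,0],[0,0,0],0]
    - [[30,35,0],[0,0,0],0]
    - [[25,32,0],[0,0,0],0]
    - [[15,23,0],[0,0,0],0]

```text
clock: 9.15
eef_pos: [0.6303, 0.0362, 0.0717]
tool_rot: [0.691, 0.723, 0.001, 0.0]
ft_force: [0.9, -0.5, -1.2]
grip_width: 0.0353
grasp_force: 60.2
```

>>> drive_tool:
  increments:
    - [[0,0,0],[0,0,0],0]
    - [[0,0,0],[0,0,0],0]
    - [[0,0,0],[0,0,0],0]

```text
clock: 9.4
eef_pos: [0.627, 0.0329, 0.071]
tool_rot: [0.692, 0.722, -0.001, -0.001]
ft_force: [-0.3, 0.1, -1.1]
grip_width: 0.0348
grasp_force: 60.3
```

```bash
python3 - <<'E'
from m import *
inhand(.064+get_obs()['eef_pos'][2]-.023)
E
```

```text
px [280.7 316.1] obj [0.6275 0.0334 0.112 ] tcp [0.6269 0.0323 0.0712] off [0.0006 0.0011]
```

>>> drive_tool:
  increments:
    - [[11,9.5,0],[0,0,0],0]
    - [[0,0,-10],[0,0,0],0]
    - [[0,0,-12],[0,0,0],0]
    - [[0,0,-8],[0,0,0],0]
    - [[0,0,-3],[0,0,0],0]
    - [[0,0,-1],[0,0,0],0]
    - [[0,0,-1],[0,0,0],0]
    - [[0,0,0],[0,0,0],0]

```text
clock: 10.12
eef_pos: [0.6391, 0.0424, 0.0369]
tool_rot: [0.692, 0.722, 0.0, 0.0]
ft_force: [-0.1, -0.3, -1.3]
grip_width: 0.0348
grasp_force: 60.3
```

>>> drive_tool:
  increments:
    - [[0,0,-2],[0,0,0],0]
    - [[0,0,-1],[0,0,0],0]
    - [[0,0,-0.5],[0,0,0],0]
    - [[0,0,-0.5],[0,0,0],0]
    - [[0,0,0],[0,0,0],0]
    - [[0,0,0],[0,0,0],0]

```text
clock: 10.62
eef_pos: [0.639, 0.0428, 0.0331]
tool_rot: [0.692, 0.722, 0.0, 0.0]
ft_force: [-0.4, -0.5, 1.1]
grip_width: 0.035
grasp_force: 60.5
```

>>> drive_tool:
  increments:
    - [[0,0,-0.5],[0,0,0],0]
    - [[0,0,0],[0,0,0],0]
    - [[0,0,0],[0,0,0],0.5]
    - [[0,0,0],[0,0,0],0.8]
    - [[0,0,0],[0,0,0],0.8]
    - [[0,0,0],[0,0,0],0.8]
    - [[0,0,15],[0,0,0],0.8]
    - [[0,0,30],[0,0,0],0.8]

```text
clock: 11.28
eef_pos: [0.6354, 0.0424, 0.0727]
tool_rot: [0.692, 0.722, -0.004, -0.003]
ft_force: [0.0, 0.7, -1.1]
grip_width: 0.0686
grasp_force: 0.0
```

>>> drive_tool:
  increments:
    - [[0,0,35],[0,0,0],0.8]
    - [[-22,20,20],[0,0,0],0.8]
    - [[-27,35,10],[0,0,0],1]
    - [[-27,40,0],[0,0,0],1]
    - [[-27,40,0],[0,0,0],1]
    - [[-27,40,0],[0,0,0],1]
    - [[-27,40,0],[0,0,0],1]
    - [[-27,40,-10],[0,0,0],1]

```text
clock: 11.95
eef_pos: [0.4758, 0.2689, 0.1345]
tool_rot: [0.692, 0.722, 0.002, 0.001]
ft_force: [1.5, 0.5, 0.2]
grip_width: 0.0856
grasp_force: 0.0
```

>>> drive_tool:
  increments:
    - [[0,10,-20],[0,0,0],1]
    - [[0,0,0],[0,0,0],1]
    - [[0,0,0],[0,0,0],1]
    - [[0,0,0],[0,0,0],1]

```text
clock: 12.28
eef_pos: [0.4766, 0.2763, 0.1132]
tool_rot: [0.692, 0.722, -0.0, 0.0]
ft_force: [0.0, 0.4, 0.2]
grip_width: 0.0854
grasp_force: 0.0
```

```bash
python3 - <<'E'
from m import *
t=camera('top');s=camera('scene')
H['white']=.088;H['green']=.074
locate('white',[t,s],(.6345,.1126));locate('green',[t,s],(.6374,.0427));locate('yellow',[s],(.4555,.3075))
print(get_obs()['eef_pos'])
E
```

```text
white [0.6347 0.112 ] white [0.6338 0.1123] 
green [0.6386 0.0433] green [0.6371 0.0431] 
yellow [0.4549 0.3074] 
[0.47727752 0.27601473 0.11370603]
```

>>> drive_tool:
  increments:
    - [[-11,16,0],[0,0,0],1]
    - [[-11,15.5,0],[0,0,0],1]
    - [[0,0,-15],[0,0,0],1]
    - [[0,0,-15],[0,0,0],1]
    - [[0,0,-10],[0,0,0],1]
    - [[0,0,0],[0,0,0],1]
    - [[0,0,0],[0,0,0],1]

```text
clock: 12.97
eef_pos: [0.4544, 0.3074, 0.0728]
tool_rot: [0.692, 0.722, -0.0, -0.0]
ft_force: [-1.0, 0.3, -0.0]
grip_width: 0.0853
grasp_force: 0.0
```

>>> drive_tool:
  increments:
    - [[1,0,-20],[0,0,0],1]
    - [[0,0,-25],[0,0,0],1]
    - [[0,0,-15],[0,0,0],1]
    - [[0,0,0],[0,0,0],1]
    - [[0,0,0],[0,0,0],1]
    - [[0,0,0],[0,0,0],0.2]
    - [[0,0,0],[0,0,0],0]
    - [[0,0,0],[0,0,0],0]

```text
clock: 13.63
eef_pos: [0.4562, 0.309, 0.0145]
tool_rot: [0.692, 0.722, 0.001, 0.0]
ft_force: [-0.9, -0.4, 0.3]
grip_width: 0.0513
grasp_force: 0.0
```

>>> drive_tool:
  increments:
    - [[0,0,0],[0,0,0],0]
    - [[0,0,0],[0,0,0],0]
    - [[0,0,0],[0,0,0],0]
    - [[0,0,0],[0,0,0],0]
    - [[0,0,0],[0,0,0],0]

```text
clock: 14.05
eef_pos: [0.456, 0.309, 0.0142]
tool_rot: [0.692, 0.722, 0.001, 0.0]
ft_force: [-0.5, 0.3, 6.1]
grip_width: 0.035
grasp_force: 59.6
```

>>> drive_tool:
  increments:
    - [[0,0,15],[0,0,0],0]
    - [[0,-20,30],[0,0,0],0]
    - [[5,-40,25],[0,0,0],0]
    - [[5,-40,0],[0,0,0],0]
    - [[5,-40,0],[0,0,0],0]
    - [[5,-40,0],[0,0,0],0]
    - [[5,-40,0],[0,0,0],0]
    - [[5,-40,0],[0,0,0],0]

```text
clock: 14.72
eef_pos: [0.484, 0.0515, 0.0799]
tool_rot: [0.691, 0.723, -0.0, -0.0]
ft_force: [0.7, -0.3, -0.5]
grip_width: 0.0347
grasp_force: 59.9
```

>>> drive_tool:
  increments:
    - [[15,-36,0],[0,0,0],0]
    - [[30,-25,0],[0,0,0],0]
    - [[40,-10,0],[0,0,0],0]
    - [[38,-5,0],[0,0,0],0]
    - [[25,0,0],[0,0,0],0]
    - [[0,0,0],[0,0,0],0]
    - [[0,0,0],[0,0,0],0]
    - [[0,0,0],[0,0,0],0]

```text
clock: 15.38
eef_pos: [0.631, -0.0226, 0.0788]
tool_rot: [0.692, 0.722, -0.001, -0.001]
ft_force: [-0.6, -0.5, -0.9]
grip_width: 0.035
grasp_force: 60.3
```

```bash
python3 - <<'E'
from m import *
inhand(.050+get_obs()['eef_pos'][2]-.0142)
E
```

```text
px [280.7 312.5] obj [ 0.6316 -0.0239  0.1146] tcp [ 0.6307 -0.0225  0.0792] off [ 0.0008 -0.0014]
```

>>> drive_tool:
  increments:
    - [[10,-3.5,0],[0,0,0],0]
    - [[0,0,-15],[0,0,0],0]
    - [[0,0,-15],[0,0,0],0]
    - [[0,0,-10],[0,0,0],0]
    - [[0,0,-8],[0,0,0],0]
    - [[0,0,-3],[0,0,0],0]
    - [[0,0,0],[0,0,0],0]
    - [[0,0,0],[0,0,0],0]

```text
clock: 16.1
eef_pos: [0.6425, -0.0262, 0.0293]
tool_rot: [0.692, 0.722, 0.0, 0.0]
ft_force: [0.7, 0.3, -1.0]
grip_width: 0.0346
grasp_force: 60.4
```

>>> drive_tool:
  increments:
    - [[-1,0,-2],[0,0,0],0]
    - [[0,0,-1],[0,0,0],0]
    - [[0,0,-1],[0,0,0],0]
    - [[0,0,-0.5],[0,0,0],0]
    - [[0,0,-0.5],[0,0,0],0]
    - [[0,0,-0.5],[0,0,0],0]
    - [[0,0,0],[0,0,0],0]
    - [[0,0,0],[0,0,0],0]

```text
clock: 16.77
eef_pos: [0.6416, -0.0264, 0.0243]
tool_rot: [0.692, 0.722, 0.0, 0.0]
ft_force: [-3.2, -0.7, 5.7]
grip_width: 0.0347
grasp_force: 60.6
```

>>> drive_tool:
  increments:
    - [[0,0,0],[0,0,0],0.5]
    - [[0,0,0],[0,0,0],0.8]
    - [[0,0,0],[0,0,0],0.8]
    - [[0,0,0],[0,0,0],0.8]
    - [[0,0,15],[0,0,0],0.8]
    - [[0,0,30],[0,0,0],0.8]
    - [[0,0,35],[0,0,0],0.8]
    - [[-20,2,10],[0,0,0],0.8]

```text
clock: 17.43
eef_pos: [0.6275, -0.0247, 0.1188]
tool_rot: [0.692, 0.722, 0.004, 0.005]
ft_force: [0.9, -0.1, 1.1]
grip_width: 0.0686
grasp_force: 0.0
```

>>> drive_tool:
  increments:
    - [[-38,4,0],[0,0,0],0.8]
    - [[-38,4,0],[0,0,0],0.8]
    - [[-38,4,0],[0,0,0],0.75]
    - [[-38,4,-10],[0,0,0],0.75]
    - [[-35,4,-20],[0,0,0],0.75]
    - [[0,0,0],[0,0,0],0.75]
    - [[0,0,0],[0,0,0],0.75]
    - [[0,0,0],[0,0,0],0.75]

```text
clock: 18.1
eef_pos: [0.4352, -0.0043, 0.0837]
tool_rot: [0.692, 0.722, 0.001, 0.001]
ft_force: [0.4, -0.5, -0.1]
grip_width: 0.0641
grasp_force: 0.0
```

```bash
python3 - <<'E'
from m import *
t=camera('top');s=camera('scene')
H.update(white=.088,green=.074,yellow=.06)
locate('white',[t,s],(.6345,.1126));locate('green',[t,s],(.6374,.0427));locate('yellow',[t,s],(.6406,-.0274));locate('red',[s],(.4304,-.004))
print(get_obs()['eef_pos'])
E
```

```text
white [0.6348 0.1121] white [0.6338 0.1123] 
green [0.6389 0.0433] green [0.6371 0.0431] 
yellow [ 0.6413 -0.0277] yellow [ 0.64  -0.028] 
red [ 0.4302 -0.0043] 
[ 0.43763368 -0.00436552  0.08462439]
```

>>> drive_tool:
  increments:
    - [[-6,0,-10],[0,0,0],0.75]
    - [[0,0,-20],[0,0,0],0.75]
    - [[0,0,-10],[0,0,0],0.75]
    - [[0,0,0],[0,0,0],0.75]
    - [[0,0,0],[0,0,0],0.75]
    - [[0,0,0],[0,0,0],0.75]

```text
clock: 18.7
eef_pos: [0.4305, -0.0044, 0.0443]
tool_rot: [0.692, 0.722, 0.001, 0.001]
ft_force: [-0.2, -0.1, 0.7]
grip_width: 0.0642
grasp_force: 0.0
```

>>> drive_tool:
  increments:
    - [[0,0,-15],[0,0,0],0.75]
    - [[0,0,-15],[0,0,0],0.75]
    - [[0,0,-7],[0,0,0],0.75]
    - [[0,0,0],[0,0,0],0.75]
    - [[0,0,0],[0,0,0],0.75]
    - [[0,0,0],[0,0,0],0.2]
    - [[0,0,0],[0,0,0],0]
    - [[0,0,0],[0,0,0],0]

```text
clock: 19.37
eef_pos: [0.4296, -0.0043, 0.0075]
tool_rot: [0.692, 0.722, 0.001, 0.001]
ft_force: [0.2, 0.2, 3.0]
grip_width: 0.0339
grasp_force: 59.4
```

>>> drive_tool:
  increments:
    - [[0,0,0],[0,0,0],0]
    - [[0,0,0],[0,0,0],0]
    - [[0,0,0],[0,0,0],0]
    - [[0,0,0],[0,0,0],0]

```text
clock: 19.7
eef_pos: [0.4296, -0.0043, 0.0075]
tool_rot: [0.692, 0.722, 0.001, 0.001]
ft_force: [-0.6, -0.2, 6.0]
grip_width: 0.0348
grasp_force: 59.4
```

>>> drive_tool:
  increments:
    - [[0,0,15],[0,0,0],0]
    - [[5,-10,30],[0,0,0],0]
    - [[25,-30,15],[0,0,0],0]
    - [[30,-25,0],[0,0,0],0]
    - [[36,-15,0],[0,0,0],0]
    - [[38,-8,0],[0,0,0],0]
    - [[38,-4,0],[0,0,0],0]
    - [[35,-1,0],[0,0,0],0]

```text
clock: 20.37
eef_pos: [0.6372, -0.0986, 0.0665]
tool_rot: [0.692, 0.722, 0.0, 0.0]
ft_force: [-0.9, -0.6, -0.0]
grip_width: 0.0347
grasp_force: 59.9
```

>>> drive_tool:
  increments:
    - [[7,0,0],[0,0,0],0]
    - [[0,0,0],[0,0,0],0]
    - [[0,0,0],[0,0,0],0]
    - [[0,0,0],[0,0,0],0]

```text
clock: 20.7
eef_pos: [0.6404, -0.0969, 0.0659]
tool_rot: [0.692, 0.722, -0.001, -0.001]
ft_force: [0.1, 0.2, -1.0]
grip_width: 0.0344
grasp_force: 60.1
```

```bash
python3 - <<'E'
from m import *
inhand(.036+get_obs()['eef_pos'][2]-.0075)
E
```

```text
px [280.7 299.1] obj [ 0.6409 -0.0964  0.0944] tcp [ 0.6405 -0.0969  0.0662] off [0.0004 0.0005]
```

>>> drive_tool:
  increments:
    - [[3,0,-10],[0,0,0],0]
    - [[0,0,-15],[0,0,0],0]
    - [[0,0,-10],[0,0,0],0]
    - [[0,0,-6],[0,0,0],0]
    - [[0,0,-3],[0,0,0],0]
    - [[0,0,0],[0,0,0],0]
    - [[0,0,0],[0,0,0],0]

```text
clock: 21.33
eef_pos: [0.6454, -0.0972, 0.0224]
tool_rot: [0.692, 0.722, 0.0, 0.0]
ft_force: [-0.5, 0.3, -0.4]
grip_width: 0.0344
grasp_force: 60.1
```

>>> drive_tool:
  increments:
    - [[-0.5,0,-2],[0,0,0],0]
    - [[0,0,-1],[0,0,0],0]
    - [[0,0,-1],[0,0,0],0]
    - [[0,0,-0.5],[0,0,0],0]
    - [[0,0,-0.5],[0,0,0],0]
    - [[0,0,-0.5],[0,0,0],0]
    - [[0,0,0],[0,0,0],0]
    - [[0,0,0],[0,0,0],0]

```text
clock: 22.0
eef_pos: [0.645, -0.0972, 0.0176]
tool_rot: [0.692, 0.722, 0.0, 0.0]
ft_force: [-2.5, -0.1, 5.7]
grip_width: 0.0343
grasp_force: 60.5
```

>>> drive_tool:
  increments:
    - [[0,0,0],[0,0,0],0.5]
    - [[0,0,0],[0,0,0],0.8]
    - [[0,0,0],[0,0,0],0.8]
    - [[0,0,0],[0,0,0],0.8]
    - [[0,0,15],[0,0,0],0.8]
    - [[0,0,30],[0,0,0],0.8]
    - [[0,0,35],[0,0,0],0.8]
    - [[0,0,35],[0,0,0],0.8]

```text
clock: 22.67
eef_pos: [0.644, -0.0971, 0.1318]
tool_rot: [0.692, 0.722, -0.001, -0.001]
ft_force: [1.0, -0.1, 0.0]
grip_width: 0.0685
grasp_force: 0.0
```

>>> drive_tool:
  increments:
    - [[-30,0,30],[0,0,0],0.8]
    - [[-40,0,10],[0,0,0],0.8]
    - [[-40,0,0],[0,0,0],0.8]
    - [[-40,0,0],[0,0,0],0.8]
    - [[-30,0,0],[0,0,0],0.8]
    - [[-20,0,0],[0,0,0],0.8]
    - [[0,0,0],[0,0,0],0.8]
    - [[0,0,0],[0,0,0],0.8]

```text
clock: 23.33
eef_pos: [0.4449, -0.0973, 0.1717]
tool_rot: [0.692, 0.722, 0.0, 0.001]
ft_force: [1.4, 1.0, -0.0]
grip_width: 0.0682
grasp_force: 0.0
```

```bash
python3 - <<'E'
from m import *
t=camera('top');s=camera('scene')
H.update(white=.088,green=.074,yellow=.06,red=.046)
locate('white',[t,s],(.6345,.1126));locate('green',[t,s],(.6374,.0427));locate('yellow',[t,s],(.6406,-.0274));locate('red',[t,s],(.6436,-.0972))
cv2.imwrite('pics/f.png',cv2.resize(s['image'][150:290,130:430,::-1],(800,373)))
E
```

```text
white [0.6347 0.112 ] white [0.6338 0.1123] 
green [0.6386 0.0433] green [0.6371 0.0433] 
yellow [ 0.6413 -0.0281] yellow [ 0.64  -0.028] 
red [ 0.6443 -0.0971] red [ 0.6431 -0.0973]
```

View pics/f.png

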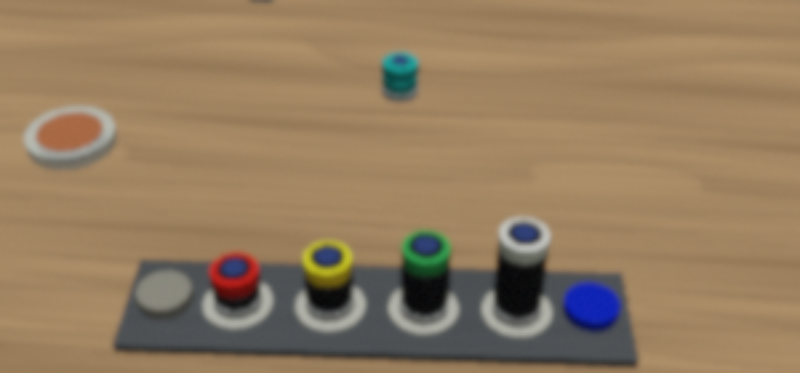

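All four stand upright and centred on the marks: white (crop pixel 525,270) next to the blue disc, then green, yellow and red (235,280). The dish and the turquoise look-alike are where they were.

```bash
python3 -c "
from workcell import *
print(job_done())"
```

```text
the job is handed in; nothing more can be done
None
```

The job is handed in at about 23 s: white, green, yellow and red stand upright in that order from the blue disc, each about 1 mm or less from its mark's centre in the camera images, and the dish was not moved.

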